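# Cover the sample mixer and set its inner speed knob

## Robot

A 6-joint arm with a two-finger parallel gripper is mounted at the origin on the work surface; the furniture and walls round the work are solid. World frame = base frame: x ahead of the robot, y to its left, z up, the work surface at z = 0. Lengths are in mm, angles in degrees, forces in N, time in s.
With the tool pointing down it reaches from about 350 to 850 mm from the base axis. Payload 8.1 kg.
Tool frame: the origin (TCP) lies at the very end of the fingers, on their centre line; the grasp point (between the pads) lies 19 mm behind it (r.grip_point_offset is the distance from the TCP to the grasp point, in mm); z points along the fingers, y is the line along which they close (so a half turn about z gives the same grasp; the last joint's range is limited). The gripper opens to 85 mm and grips with 20 to 120 N. Pads are 22 mm wide; open, the fingers measure 114 mm over their backs; the gripper's body (76 mm by 85 mm) begins 54 mm behind the grasp point. The pads swing forward as they close: fully open they stand 13 mm farther back than shut.
Start: joints at [69.935, 7.471, 85.268, -0, 87.261, -4.893], TCP at [157.008, 579.097, 231.292] pointing down, gripper open.
Joint ranges: [-169.43, 169.43], [-51.17, 129.36], [1.28, 143.12], [-76.62, 256.62], [0, 156.53], [-152.29, 152.29]. Speed limits (degrees/s): [136.94, 136.94, 159.86, 180, 180, 180].

## Interface

Orientations are given as [roll, pitch, yaw] about the fixed x, y, z axes, in that order (R = Rz(yaw) Ry(pitch) Rx(roll)).
In Python, from bench import status, eyes, r gives the robot as it stands.
- The arm moves only by the shell command python3 -m handwheel 'ROWS' [FORCE]. ROWS is a JSON object whose one key "series" holds a list that holds one entry, the list of rows, each a list of 7 numbers: the shift along the tool's x, y, z in cm, then the turn, a rotation vector about the tool's x, y, z in rad, then the opening, from 0 (shut) to 1 (fully open). In form: {"series": [[[tx, ty, tz, rx, ry, rz, claw], ...]]}. A call has 1 to 12 rows; each row is the pose to reach, as a shift and turn from the pose commanded when the call began, along the tool's axes at that moment; what a row does not reach only later rows make up. A row lasts 1/8 s, in which the tool goes at most 62.5 mm and 10.7 degrees, less where a joint would pass 70% of its speed; a pose out of reach is approached as far as the arm can. A call with a gripper value outside its range is refused whole. The fingers move at their own pace and stop on an object; FORCE is the grip in N (left out, the last holds). Time passes only in rows, so rows that repeat a pose let the fingers close. It gives the time, the measured TCP pose, the force, the opening and the grip force at its end, in the units of the state.
- status.sense(): the state, without advancing time (a new reading comes with each control period).
- eyes.snapshot(name): name is "scene" or "top" or "wrist"; returns a dict with "img" (384x512x3 uint8, red, green, blue), "mtx" (3x3 intrinsics, pixels), "k1" (the pictures are not rectified: a ray, as slopes to the right and down, at radius r is drawn at 1 + k1 r^2 times it, then the intrinsics apply), "R" (3x3) and "t" (3): a world point X has camera coordinates R X + t. Camera axes: x right, y down, z forward; pixel columns grow to the right and rows downward; lengths in mm; the calibration is good to about 2 mm. A picture is of the moment at which its call begins. There is no depth.
- r.hand_in(): hands the job in; it is judged then, once.
The state is a dict: "time": time; "joint_pos": joint angles; "qd": joint speeds; "joint_efforts": joint torques, N m; "tool_pos": TCP position; "tcp_rot": TCP orientation; "ft_force": force on the tool from outside, world axes, zero at the start; "wrist_torque": the same for the moment, N m; "finger_gap": finger opening in mm; "grip_force": force on a finger pad.
Only numpy, scipy, OpenCV 4.12 (cv2) and the standard library are available. Lean on these libraries where they do the work, as an engineer would, in place of code of your own. Each camera call takes 0.05 s, during which the arm holds its last target. There are 200 camera calls.

## Task

Put the loose round cover on the open well of the small sample mixer, lowering it by its knob instead of dropping it, so that it sits seated and level and is let go. Then turn only the inner pointer knob of the mixer's double dial until its nose points at the raised index tab on the outer ring; the ring is already set and must stay where it is. Leave the timer and the oil bottle where they stand.

Things in the scene. Friction and masses are not known exactly. Their poses are not given: they have to be found in the camera images.
- cover: Loose grey round cover, 90 g. Origin: centre of its underside, z up. From below: tapered solid plug 8 mm deep (60 mm across at the bottom, 67 at the top), flange 92 mm across from z 8 to 12 mm, round upright black handle knob on the axis, 22 to 24 mm in diameter, from z 12 to 42 mm. Starts right way up on the bench, resting on its plug, right of the mixer.
- cover_seat (a point): Point on the cover's axis at the underside of its flange, 8 mm above the cover's origin; on the well rim when seated.
- mixer: Sample mixer, fixed to the bench. Origin: centre of its underside, x away from the robot, z up. Foot plate 132 x 222 mm; an open round well at y +62 mm (robot's left); at y -55 mm a white console, 124 x 96 mm, top 52 mm above the bench, with the double dial on top: a fluted outer ring and, above it, a black pointer knob.
- well_rim (a point): Centre of the well rim's top, 64 mm above the bench; axes are the mixer's. The well is an aluminium pot, 82 mm outside, 72 mm inside, 42 mm deep, with a fixed clear cup inside, its top 10 mm below the rim. When seated, the cover's plug is inside the rim (2.5 mm play all round at the plug's top) and its flange flat on the rim.
- dial_axis (a point): On the common vertical axis of ring and knob, at the ring's top face (64 mm above the bench, 12 mm above the console); axes are the mixer's.
- inner_knob (a joint): Angle of the inner knob (rad), counter-clockwise from above; 0 = nose along the mixer's +x; limits -2.4 to 2.4; equal to joint outer_ring when the nose is at the index. Friction 0.03 N m, stays where left. Upright bar 12 mm thick, 28 mm long, centred on the axis, flat sides from 4 to 30 mm above the ring's top face, with a pointed nose at one end; skirt disc 27 mm across and 4 mm thick below.
- knob_nose (a point): Tip of the inner knob's nose at the height of the knob's top: 20 mm from the dial axis, 30 mm above the ring's top face; x axis points outward through the nose.
- outer_ring (a joint): Angle of the outer ring (rad), same sense as the knob; 0 = index tab along the mixer's +x; limits -2.4 to 2.4. Friction 0.025 N m: turns easily if touched; must stay as found. A fluted grey disc 54 mm across, 12 mm tall, lying below the inner knob.
- ring_index (a point): Outer end of the ring's raised index tab, at the ring's top face, 33 mm from the dial axis; x axis points outward along the tab. The tab is 4 mm wide, runs from 15 to 33 mm from the axis and stands 2.7 mm above the ring's top face.
- notice_stand: Obstacle: clear notice board, fixed, the one tall thing near the work; it stands behind and to the right of the cover, between the arm at its start and the work. Origin: middle of its foot on the bench. In world x, y its lower edge runs from (0.44, -0.17) to (0.52, 0.02); it leans back and is 0.29 m high. Pass in front of it (x below 0.38) or well above.
- timer: Bystander: white bench timer, 58 x 62 x 18 mm, loose, to the right of the cover. Origin: centre of its underside.
- oil_bottle: Bystander: small brown dropper bottle, 28 mm across, 83 mm tall, loose, standing in front of the mixer's left half. Origin: centre of its underside.
There are look-alikes about, which are no part of the job. Leave any red, turquoise or yellow look-alike of the cover alone.

How it is judged:
By the outcome, as a careful person would: the job done as asked, in the order asked, and still so for the second after the job is handed in, with the robot touching nothing.
It also fails if it takes over 48 s, if anything falls off the work surface, if the arm or the gripper's body presses on something with over 40 N, if the wrist force passes 120 N, or if a joint passes its speed limit or range.

## Working session

There is one attempt and no reset: what is moved stays moved. The work goes in short steps, Python scripts to look and compute and a shell command to move; the robot and the scene stay as the last step left them, time stands still between calls to the robot, and variables do not carry over. Pictures are saved under pics/ and viewed, at most 10 in all, crops included, and the job is handed in when it is done.

```bash
ls; mkdir -p pics; cat > h.py <<'E'
import numpy as np, cv2
from bench import status, eyes, r
from scipy.spatial.transform import Rotation as Ro
def snap(n,f):
    s=eyes.snapshot(n); cv2.imwrite(f'pics/{f}.png',cv2.cvtColor(np.asarray(s['img']),cv2.COLOR_RGB2BGR))
    np.savez(f'pics/{f}.npz',**{k:np.asarray(v) for k,v in s.items()}); return s
def crop(f,x0,y0,x1,y1,k,o):
    im=cv2.imread(f'pics/{f}.png')[y0:y1,x0:x1]; cv2.imwrite(f'pics/{o}.png',cv2.resize(im,None,fx=k,fy=k,interpolation=cv2.INTER_CUBIC))
def ray(f,u,v):
    s=np.load(f'pics/{f}.npz'); K=s['mtx']; d=np.array([(u-K[0,2])/K[0,0],(v-K[1,2])/K[1,1]])
    p=d.copy()
    for _ in range(20): p=d/(1+float(s['k1'])*(p@p))
    return -s['R'].T@s['t'], s['R'].T@np.r_[p,1]
def onz(f,u,v,z):
    c,d=ray(f,u,v); return c+d*(z-c[2])/d[2]
def proj(f,X):
    s=np.load(f'pics/{f}.npz'); x=s['R']@np.asarray(X,float)+s['t']; p=x[:2]/x[2]; p=p*(1+float(s['k1'])*(p@p))
    return np.array([s['mtx'][0,0]*p[0]+s['mtx'][0,2],s['mtx'][1,1]*p[1]+s['mtx'][1,2]])
def tri(obs):
    A=np.zeros((3,3));b=np.zeros(3)
    for o in obs:
        c,d=ray(*o); d=d/np.linalg.norm(d); M=np.eye(3)-np.outer(d,d); A+=M; b+=M@c
    return np.linalg.solve(A,b)
def togo(pos,yaw=None,rpy=None):
    """shift (cm) and rotvec (rad) in tool axes to world target"""
    s=status.sense(); R=Ro.from_euler('xyz',s['tcp_rot'],degrees=True)
    T=Ro.from_euler('xyz',rpy if rpy is not None else [180,0,yaw],degrees=True)
    return np.round(R.inv().apply(np.asarray(pos)-s['tool_pos'])/10,2), np.round((R.inv()*T).as_rotvec(),3)
E
python3 - <<'E'
from h import *
a=snap('scene','s0'); b=snap('top','t0')
im=np.vstack([cv2.imread('pics/s0.png'),cv2.imread('pics/t0.png')]); 
print(status.sense())
for f in 's0','t0': print(f,(lambda s:(-s['R'].T@s['t'],s['R'][2]))(np.load(f'pics/{f}.npz')))
E
```

```text
pics
{'time': 0.1, 'joint_pos': array([ 6.99368413e+01,  7.51180734e+00,  8.53232622e+01,  3.62193670e-04,
        8.72618501e+01, -4.89361041e+00]), 'qd': array([-0.03435175, -0.0516086 , -0.23133971,  0.02069059,  0.07809059,
        0.04391918]), 'joint_efforts': array([ 7.56416994e-04, -5.70953035e+01, -5.01939762e+01, -2.60504912e-04,
        8.27461045e-03,  5.73434932e-05]), 'tool_pos': array([156.81604049, 578.62883031, 230.33650225]), 'tcp_rot': array([-1.79903465e+02, -8.62823230e-03,  1.64830427e+02]), 'ft_force': array([ 0.24689295,  0.19592711, -0.15205871]), 'wrist_torque': array([-0.0127801 , -0.013085  ,  0.02796218]), 'grip_force': 0.0, 'finger_gap': 85.4363070662686}
s0 (array([-344.87874555,  993.23706209, 1156.84728231]), array([ 0.41406672, -0.63918674, -0.64806563]))
t0 (array([ 260.80802732,  -37.55527825, 1239.89613011]), array([ 0.06045946, -0.01154945, -0.99810383]))
```

View pics/t0.png

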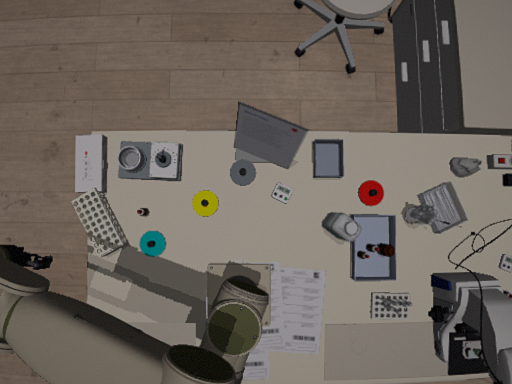

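View pics/s0.png

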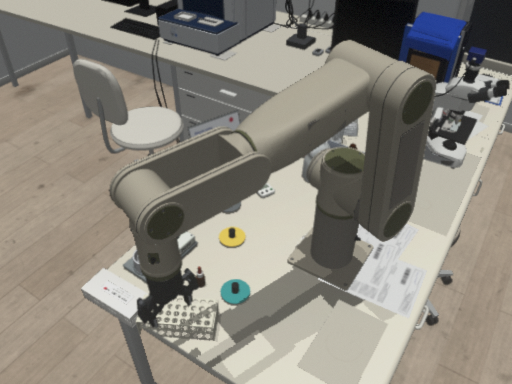

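The top view shows the mixer at (150,160): its well is at (131,157) and its dial at (165,158). The grey cover is at (243,172), the timer at (283,192), the bottle at (143,212) and the notice board at (270,135). In the scene view the arm hides the mixer. I'll enlarge the top view.

```bash
python3 - <<'E'
from h import *
crop('t0',112,130,192,190,10,'c0a'); crop('t0',222,152,272,192,8,'c0b')
a=cv2.imread('pics/c0a.png');b=cv2.imread('pics/c0b.png');
for n,p in dict(well=(131,157,64),dial=(165,158,94),cover=(243,172,12)).items(): print(n,onz('t0',*p))
E
```

```text
well [471.46069307 368.04688193  64.        ]
dial [462.58414289 243.8623256   94.        ]
cover [427.92335161 -11.76020493  12.        ]
```

View pics/c0a.png

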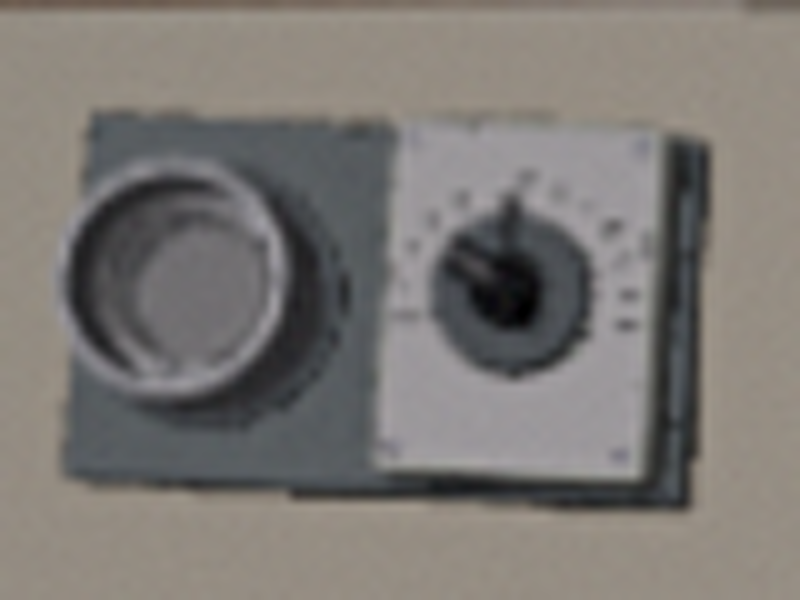

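View pics/c0b.png

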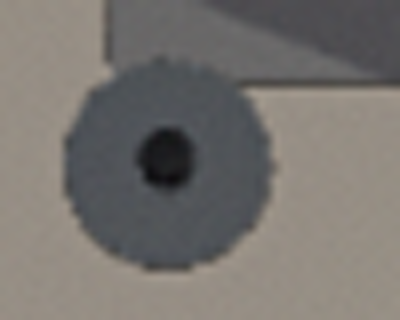

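The well rim's centre is near pixel (129.2,157.6) and the dial's near (162.8,159). The index tab points roughly up, along +x, and the knob's nose points up-left. The cover's knob is at about (242.5,171.5). The wrist camera will give finer values, so I'll find out where it sits.

```bash
python3 - <<'E'
from h import *
s=snap('wrist','w0'); t=status.sense(); R=Ro.from_euler('xyz',t['tcp_rot'],degrees=True).as_matrix()
print('cam in tool',R.T@(-s['R'].T@s['t']-t['tool_pos']),'axis',R.T@s['R'][2],'x',R.T@s['R'][0]); print(s['mtx'],s['k1'])
print(onz('t0',129.15,157.55,64),onz('t0',162.8,159.1,64),onz('t0',242.4,171.2,42),onz('t0',242.6,172.1,10))
print('view pose', togo([400,300,330],165), togo([320,-12,260],165))
E
```

```text
cam in tool [ 7.15085241e+01 -1.19939521e-01 -1.43193548e+02] axis [-2.82069381e-01 -6.94585137e-06  9.59394009e-01] x [4.07513496e-04 9.99999909e-01 1.27052003e-04]
[[274.22076621   0.         258.82493413]
 [  0.         274.22076621 189.94040908]
 [  0.           0.           1.        ]] -0.010180413467238594
[469.58817111 374.3889168   64.        ] [464.10950313 258.6453613   64.        ] [426.59117163 -10.32218942  42.        ] [427.83587125 -10.31450826  10.        ]
view pose (array([-30.76, -20.55,  -9.93]), array([-0.001, -0.   , -0.003])) (array([-31.2 , -52.75,  -2.88]), array([-0.001, -0.   , -0.003]))
```

```bash
python3 - <<'E'
from h import *
print(togo([495,312,225],165))
E
```

```text
(array([-39.62, -16.89,   0.57]), array([-0.001, -0.   , -0.003]))
```

```bash
python3 -m handwheel '{"series": [[[-5,-2,0,0,0,0,1],[-10,-4,0,0,0,0,1],[-15,-6.4,0,0,0,0,1],[-20,-8.5,0.2,0,0,0,1],[-25,-10.6,0.3,0,0,0,1],[-30,-12.7,0.4,0,0,0,1],[-35,-14.8,0.5,0,0,0,1],[-38,-16.2,0.5,0,0,0,1],[-39.6,-16.9,0.6,0,0,0,1],[-39.6,-16.9,0.6,0,0,0,1],[-39.6,-16.9,0.6,0,0,0,1]]]}'
python3 - <<'E'
from h import *
snap('wrist','w1'); cv2.imwrite('pics/w1b.png',cv2.resize(cv2.imread('pics/w1.png'),(800,600),interpolation=cv2.INTER_CUBIC))
print([(proj('w1',p)*800/512).round() for p in ([469.6,374.4,64],[464,258.6,64])])
E
```

```text
time: 1.52
tool_pos: [494.0, 313.3, 225.2]
tcp_rot: [180.0, -0.0, 164.9]
ft_force: [-0.3, -0.5, 0.8]
finger_gap: 85.3
grip_force: 0.0
[array([479., 218.]), array([320., 253.])]
```

View pics/w1b.png

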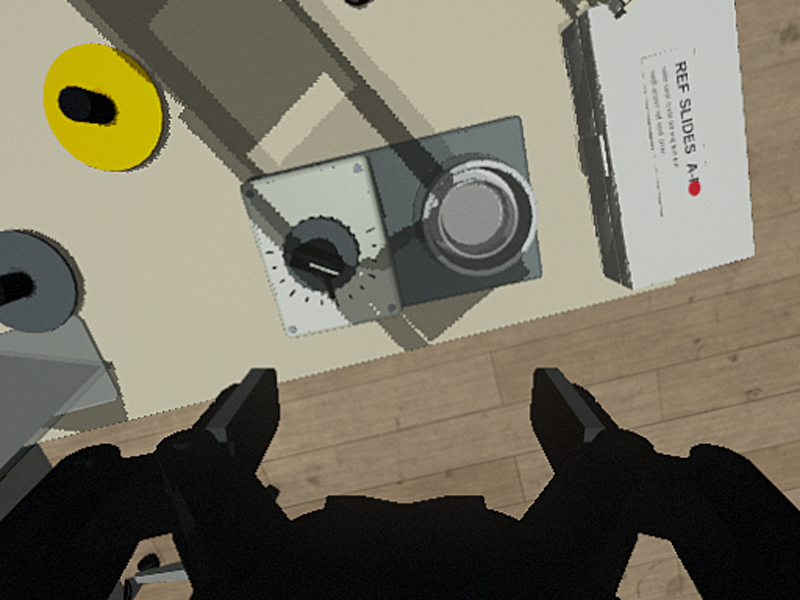

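The wrist view shows the well rim at (480,215) and the dial at (321,254), out of 800x600, which matches the projected positions. The grey cover is at the left edge. I'll make one enlarged crop of both.

```bash
python3 - <<'E'
from h import *
# left: dial crop x10 ; right: well crop x6
im=cv2.imread('pics/w1.png')
a=cv2.resize(im[132:197,175:240],None,fx=7,fy=7,interpolation=cv2.INTER_CUBIC)
b=cv2.resize(im[95:180,265:350],None,fx=4,fy=4,interpolation=cv2.INTER_CUBIC)
o=np.zeros((455,800,3),np.uint8); o[:,:455]=cv2.convertScaleAbs(a,alpha=1.6,beta=15); 
# fitted-circle overlay of rim outer edge at estimated centre
c=np.array([469.6,374.4,64])
for r_ in (41,36):
  for t in np.linspace(0,2*np.pi,60):
    p=proj('w1',c+[r_*np.cos(t),r_*np.sin(t),0]); q=((p-[265,95]+.5)*4).astype(int); cv2.circle(b,tuple(map(int,q)),1,(0,0,255),-1)
o[:340,460:800]=b
cv2.imwrite('pics/c1.png',o)
E
```

```text
(no output)
```

View pics/c1.png

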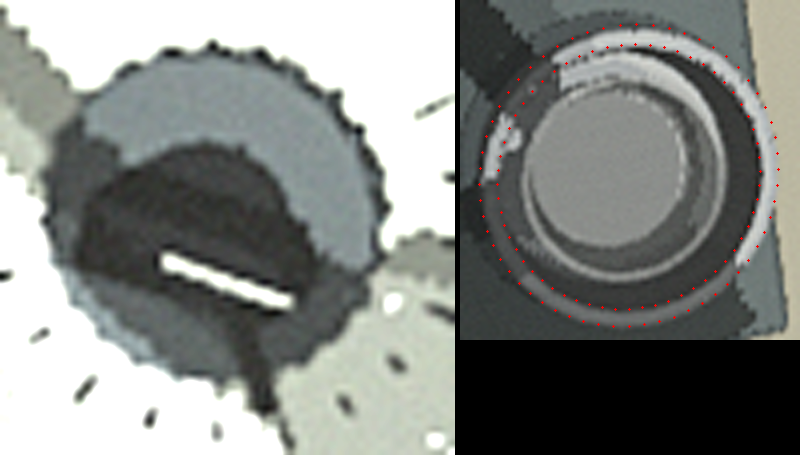

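```bash
python3 - <<'E'
from h import *
q=lambda x,y:(175+(x+.5)/7-.5,132+(y+.5)/7-.5)
P={n:onz('w1',*q(*p),z) for n,(p,z) in dict(la=((163,262),94),lb=((295,303),94),bl=((80,265),94),tab0=((238,320),66.7),tab1=((265,412),66.7),ringL=((47,215),64),ringR=((381,215),64),ringT=((215,50),64),ringB=((215,380),64)).items()}
for n,p in P.items(): print(n,p.round(1))
c=(P['ringL']+P['ringR']+P['ringT']+P['ringB'])/4; print('ring c',c)
D=np.array([464.1,258.6])
an=lambda v:np.degrees(np.arctan2(v[1],v[0]))
print('line',an((P['lb']-P['la'])[:2]),'tab',an((P['tab1']-P['tab0'])[:2]),'tab from axis',an(P['tab1'][:2]-D),np.linalg.norm(P['tab1'][:2]-D))
for n in('la','lb','bl'): print(n,np.linalg.norm(P[n][:2]-D),an(P[n][:2]-D))
print(proj('t0',P['lb']),proj('t0',P['la']),proj('t0',[*D,94]))
E
```

```text
la [465.1 256.6  94. ]
lb [476.  273.4  94. ]
bl [462.4 244.8  94. ]
tab0 [481.3 257.8  66.7]
tab1 [497.3 257.3  66.7]
ringL [457.3 232.9  64. ]
ringR [471.3 284.7  64. ]
ringT [439.4 267.1  64. ]
ringB [490.5 250.3  64. ]
ring c [464.6360809  258.75580314  64.        ]
line 57.006251973087885 tab -1.914413299958064 tab from axis -2.3002470995944226 33.17794084886515
la 2.217158760833944 -63.07662609309994
lb 18.952350168834062 51.19635811405477
bl 13.935019093344367 -97.14835267965405
[156.23773236 153.99289712] [161.18094635 157.24569536] [160.57960588 157.54721581]
```

```bash
python3 - <<'E'
from h import *
for p in ([380,150,220],[372,60,200],[427,-10,150]): print(togo(p,160))
for p in ([520,20,0],[440,-170,0],[520,20,290],[440,-170,290]): print(proj('t0',p).round())
E
```

```text
(array([  6.75, -18.75,   0.53]), array([ 0.   , -0.   ,  0.086]))
(array([  5.18, -27.64,   2.53]), array([ 0.   , -0.   ,  0.086]))
(array([ -1.95, -32.97,   7.52]), array([ 0.   , -0.   ,  0.086]))
[234. 147.]
[288. 169.]
[230. 125.]
[299. 154.]
```

```bash
python3 -m handwheel '{"series": [[[2.2,-5,0.1,0,0,0.03,1],[4.4,-10,0.3,0,0,0.06,1],[6.2,-15,0.5,0,0,0.086,1],[6.6,-19.5,0.8,0,0,0.086,1],[5.9,-24,1.7,0,0,0.086,1],[4.2,-27.6,3,0,0,0.086,1],[1.8,-30,5,0,0,0.086,1],[-0.5,-32,6.7,0,0,0.086,1],[-1.9,-33,7.5,0,0,0.086,1],[-1.9,-33,7.5,0,0,0.086,1],[-1.9,-33,7.5,0,0,0.086,1]]]}'
python3 - <<'E'
from h import *
snap('wrist','w2'); 
im=cv2.imread('pics/w2.png')
p=proj('w2',[427,-10.3,42]);f=proj('w2',[427.5,-10.3,12]); print(p,f)
x0,y0=int(p[0])-75,int(p[1])-75
b=cv2.convertScaleAbs(cv2.resize(im[max(y0,0):y0+150,x0:x0+150],None,fx=4,fy=4,interpolation=cv2.INTER_CUBIC),alpha=1.4,beta=15)
for c,r_,col in ((np.array([427,-10.3,42]),11.5,(0,255,255)),(np.array([427,-10.3,12]),46,(0,0,255))):
  for t in np.linspace(0,2*np.pi,60):
    q=(proj('w2',c+[r_*np.cos(t),r_*np.sin(t),0])-[x0,max(y0,0)]+.5)*4; cv2.circle(b,tuple(map(int,q)),1,col,-1)
cv2.imwrite('pics/c2.png',b); print(x0,y0)
E
```

```text
time: 2.95
tool_pos: [426.8, -10.1, 150.7]
tcp_rot: [180.0, 0.0, 160.0]
ft_force: [-0.0, 0.2, 0.3]
finger_gap: 85.3
grip_force: 0.0
[258.72187881 187.60675476] [258.87649314 180.28460883]
183 112
```

View pics/c2.png

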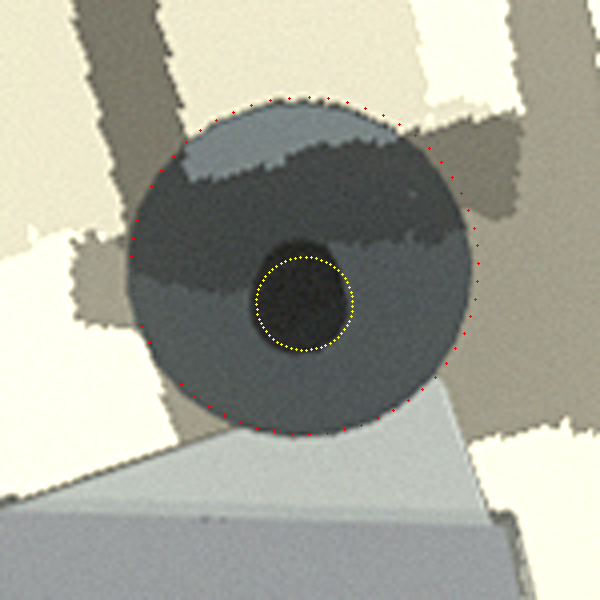

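The cover's flange is centred about 1 px left of the overlay, so the cover is at about (426.7,-11.2). The knob is dead upright and clear. I'll go down and grip it.

```bash
python3 -m handwheel '{"series": [[[0,-0.1,3.5,0,0,0,0.6],[0,-0.1,7.5,0,0,0,0.6],[0,-0.1,11,0,0,0,0.6],[0,-0.1,13,0,0,0,0.6],[0,-0.1,13.4,0,0,0,0.6],[0,-0.1,13.4,0,0,0,0.6],[0,-0.1,13.4,0,0,0,0],[0,-0.1,13.4,0,0,0,0],[0,-0.1,13.4,0,0,0,0],[0,-0.1,13.4,0,0,0,0],[0,-0.1,13.4,0,0,0,0],[0,-0.1,13.4,0,0,0,0]]]}' 40
```

```text
time: 4.5
tool_pos: [427.7, -12.1, 17.7]
tcp_rot: [180.0, 0.1, 159.9]
ft_force: [-1.2, 1.3, 6.0]
finger_gap: 22.2
grip_force: 39.0
```

```bash
python3 - <<'E'
from h import *
for p in ([427,-12,150],[372,60,170],[372,150,180],[440,300,180],[469.6,374.4,150]): print(togo(p,160))
E
```

```text
(array([ 4.000e-02, -1.000e-02, -1.323e+01]), array([ 0.001,  0.002, -0.002]))
(array([  7.68,   4.87, -15.25]), array([ 0.001,  0.002, -0.002]))
(array([ 10.77,  13.32, -16.25]), array([ 0.001,  0.002, -0.002]))
(array([  9.54,  29.74, -16.23]), array([ 0.001,  0.002, -0.002]))
(array([  9.32,  37.74, -13.23]), array([ 0.001,  0.002, -0.002]))
```

```bash
python3 -m handwheel '{"series": [[[0,0,-1,0,0,0,0],[0,0,-3,0,0,0,0],[0.2,0,-6,0,0,0,0],[1,0.4,-9,0,0,0,0],[2.5,1.2,-12,0,0,0,0],[5,2.8,-14.5,0,0,0,0],[7.7,5,-15.5,0,0,0,0],[9.3,8.5,-16,0,0,0,0],[10.3,12.5,-16.2,0,0,0,0],[10.3,16.5,-16.2,0,0,0,0],[10,20.5,-16.2,0,0,0,0],[9.8,24.5,-16.2,0,0,0,0]]]}'
python3 -m handwheel '{"series": [[[-0.2,3.5,0.2,0,0,0,0],[-0.3,7,0.5,0,0,0,0],[-0.4,10,1,0,0,0,0],[-0.5,12,1.6,0,0,0,0],[-0.5,13,2,0,0,0,0],[-0.5,13.3,2.2,0,0,0,0],[-0.5,13.3,2.2,0,0,0,0],[-0.5,13.3,2.2,0,0,0,0]]]}'
python3 - <<'E'
from h import *
snap('wrist','w3'); snap('top','t3'); s=status.sense(); print(s['tool_pos'],s['tcp_rot'],s['joint_pos'])
cv2.imwrite('pics/w3b.png',cv2.convertScaleAbs(cv2.resize(cv2.imread('pics/w3.png')[40:300,80:430],None,fx=2.28,fy=2.28,interpolation=cv2.INTER_CUBIC),alpha=1.4,beta=20))
E
```

```text
time: 6.0
tool_pos: [419.2, 253.1, 179.2]
tcp_rot: [180.0, 0.0, 159.9]
ft_force: [0.2, -0.3, 0.6]
finger_gap: 22.1
grip_force: 39.3
time: 7.0
tool_pos: [469.2, 374.4, 156.7]
tcp_rot: [180.0, 0.0, 159.9]
ft_force: [0.4, 0.1, -0.8]
finger_gap: 21.8
grip_force: 39.4
[469.27325442 374.51367594 156.74005542] [1.79979665e+02 2.09870978e-02 1.59876804e+02] [ 3.37034473e+01  1.00924584e+01  9.02496661e+01 -5.02105899e-03
  7.96290730e+01 -3.61724579e+01]
```

View pics/w3b.png

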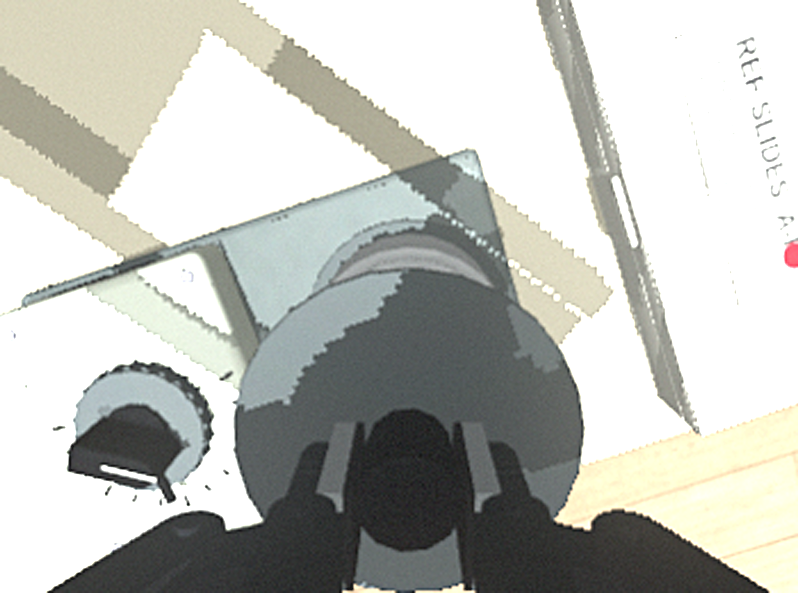

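```bash
python3 - <<'E'
from h import *
s=status.sense(); T=np.array(s['tool_pos']); R=Ro.from_euler('xyz',s['tcp_rot'],degrees=True).as_matrix()
V=lambda p:((p-[80,40]+.5)*2.28-.5)
t=np.linspace(0,2*np.pi,721)
circ=lambda c,r_:np.array([V(proj('w3',c+[r_*np.cos(a),r_*np.sin(a),0])) for a in t])
for dx in(-2,0,2):
  for dz in (4.5,6):
    q=circ(T+R@np.array([dx,0,dz]),46); print(dx,dz,'L',q[:,0].min().round(1),'R',q[:,0].max().round(1),'top',q[q[:,1].argmin()].round(1))
q=circ(np.array([469.6,374.4,64]),41); print('rim', 'L',q[q[:,0].argmin()].round(),'top',q[q[:,1].argmin()].round(1), [q[i].round() for i in (300,320,340,360,380,400)])
q=circ(np.array([469.6,374.4,64]),41); im=cv2.imread('pics/w3b.png')
for p in q[::12]: cv2.circle(im,tuple(map(int,p.round())),1,(0,0,255),-1)
for p in circ(T+R@np.array([0,0,5]),46)[::12]: cv2.circle(im,tuple(map(int,p.round())),1,(0,255,255),-1)
cv2.imwrite('pics/w3c.png',cv2.resize(im[190:540,220:600],None,fx=1.7,fy=1.7))
E
```

```text
-2 4.5 L 231.7 R 586.4 top [408.7 278.6]
-2 6 L 233.2 R 584.8 top [408.7 277.5]
0 4.5 L 231.0 R 587.0 top [408.8 270.3]
0 6 L 232.6 R 585.4 top [408.7 269.3]
2 4.5 L 230.4 R 587.6 top [408.8 262. ]
2 6 L 232.0 R 586.0 top [408.8 261. ]
rim L [305. 343.] top [408.6 244.2] [array([427., 246.]), array([409., 244.]), array([390., 246.]), array([371., 251.]), array([354., 259.]), array([339., 270.])]
```

View pics/w3c.png

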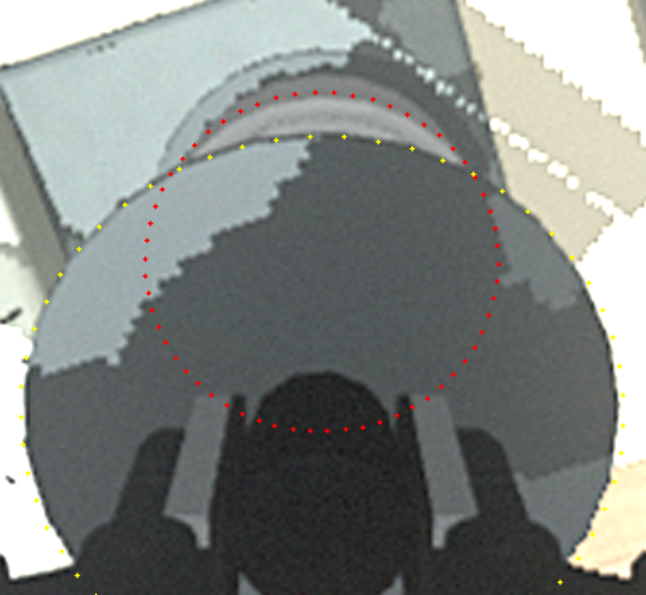

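The cover is held level and centred on the TCP, and the rim overlay fits at (469.6,374.4). I'll lower it, slowing down near the rim.

```bash
python3 -m handwheel '{"series": [[[0,0,2,0,0,0,0],[0,0,4.5,0,0,0,0],[0,0,6.3,0,0,0,0],[0,0,7,0,0,0,0],[0,0,7.3,0,0,0,0],[0,0,7.5,0,0,0,0],[0,0,7.7,0,0,0,0],[0,0,7.8,0,0,0,0],[0,0,7.8,0,0,0,0]]]}'
```

```text
time: 8.22
tool_pos: [469.2, 374.9, 78.5]
tcp_rot: [180.0, 0.0, 159.9]
ft_force: [0.4, 0.2, -0.4]
finger_gap: 21.8
grip_force: 39.4
```

```bash
python3 -m handwheel '{"series": [[[0,0,0.1,0,0,0,0],[0,0,0.2,0,0,0,0],[0,0,0.3,0,0,0,0],[0,0,0.4,0,0,0,0],[0,0,0.45,0,0,0,0],[0,0,0.45,0,0,0,0],[0,0,0.45,0,0,0,0]]]}'
```

```text
time: 9.1
tool_pos: [469.2, 374.9, 73.9]
tcp_rot: [180.0, 0.0, 159.9]
ft_force: [-0.3, 0.3, -0.2]
finger_gap: 21.7
grip_force: 39.4
```

```bash
python3 -m handwheel '{"series": [[[0,0,0.05,0,0,0,0],[0,0,0.1,0,0,0,0],[0,0,0.1,0,0,0,0]]]}'; python3 -m handwheel '{"series": [[[0,0,0.05,0,0,0,0],[0,0,0.1,0,0,0,0],[0,0,0.1,0,0,0,0]]]}'
```

```text
time: 9.48
tool_pos: [469.3, 375.0, 73.7]
tcp_rot: [180.0, 0.0, 159.9]
ft_force: [-3.0, -1.6, 5.6]
finger_gap: 21.8
grip_force: 40.1
time: 9.85
tool_pos: [469.5, 375.1, 73.7]
tcp_rot: [180.0, 0.0, 159.9]
ft_force: [-6.2, -4.8, 13.3]
finger_gap: 21.8
grip_force: 40.7
```

Contact is at TCP z 73.7, exactly the predicted seated height. I'll unload, release and rise.

```bash
python3 -m handwheel '{"series": [[[0,0,-0.15,0,0,0,0],[0,0,-0.15,0,0,0,0.5],[0,0,-0.15,0,0,0,0.6],[0,0,-0.15,0,0,0,0.6],[0,0,-0.15,0,0,0,0.6],[0,0,-0.8,0,0,0,0.6],[0,0,-2.5,0,0,0,0.6],[0,0,-5.5,0,0,0,0.6],[0,0,-8.5,0,0,0,0.6],[0,0,-10,0,0,0,0.6],[0,0,-10,0,0,0,0.6]]]}'
python3 - <<'E'
from h import *
for p,y in (([469,375,174],160),([481,262,160],235),([481,262,160],232)): print(togo(p,y))
print(status.sense()['tool_pos'])
E
```

```text
time: 11.22
tool_pos: [470.1, 375.5, 173.8]
tcp_rot: [179.8, 0.1, 159.9]
ft_force: [-0.5, 0.8, -0.3]
finger_gap: 51.2
grip_force: 0.0
(array([ 0.09, -0.08, -0.02]), array([ 0.003,  0.002, -0.002]))
(array([ -4.92, -10.29,   1.36]), array([ 1.000e-03,  4.000e-03, -1.311e+00]))
(array([ -4.92, -10.29,   1.36]), array([ 1.000e-03,  4.000e-03, -1.258e+00]))
[470.09101718 375.49767316 173.80828407]
```

```bash
python3 -m handwheel '{"series": [[[-0.5,-1,0.1,0,0,-0.16,0.6],[-1,-2.2,0.2,0,0,-0.33,0.6],[-1.6,-3.5,0.3,0,0,-0.5,0.6],[-2.2,-4.8,0.4,0,0,-0.67,0.6],[-2.8,-6,0.5,0,0,-0.84,0.6],[-3.3,-7.2,0.6,0,0,-1.01,0.6],[-3.8,-8.3,0.7,0,0,-1.18,0.6],[-4,-9,0.8,0,0,-1.3,0.6],[-4,-9,0.8,0,0,-1.3,0.6],[-4,-9,0.8,0,0,-1.3,0.6]]]}'
python3 - <<'E'
from h import *
snap('wrist','w4'); snap('top','t4'); s=status.sense(); print(s['tool_pos'],s['tcp_rot'],s['joint_pos'])
p=proj('w4',[464.4,258.7,94]); print(p); x0,y0=(p-[50,50]).astype(int); print(x0,y0)
im=cv2.imread('pics/w4.png'); a=cv2.resize(im[y0:y0+90,x0:x0+100],None,fx=5,fy=5,interpolation=cv2.INTER_CUBIC)
b=cv2.resize(cv2.imread('pics/t4.png')[130:190,105:195],None,fx=3.3,fy=3.3,interpolation=cv2.INTER_CUBIC)
o=np.zeros((450,800,3),np.uint8); o[:,:500]=cv2.convertScaleAbs(a,alpha=1.5,beta=20); o[:b.shape[0],503:503+b.shape[1]]=b; 
f=cv2.resize(im,(290,218),interpolation=cv2.INTER_AREA); o[210:428,505:795]=f
cv2.imwrite('pics/c4.png',o)
E
```

```text
time: 12.48
tool_pos: [475.4, 276.7, 163.0]
tcp_rot: [180.0, -0.1, -125.8]
ft_force: [0.3, -1.5, 0.3]
finger_gap: 51.4
grip_force: 0.0
[475.61171176 276.86199685 163.43578572] [ 1.79981212e+02 -2.24969227e-02 -1.25699635e+02] [ 2.48626370e+01  2.23461330e+00  9.79716594e+01  5.38994733e-03
  7.98225534e+01 -1.19438678e+02]
[256.93750676 175.81205236]
206 125
```

View pics/c4.png

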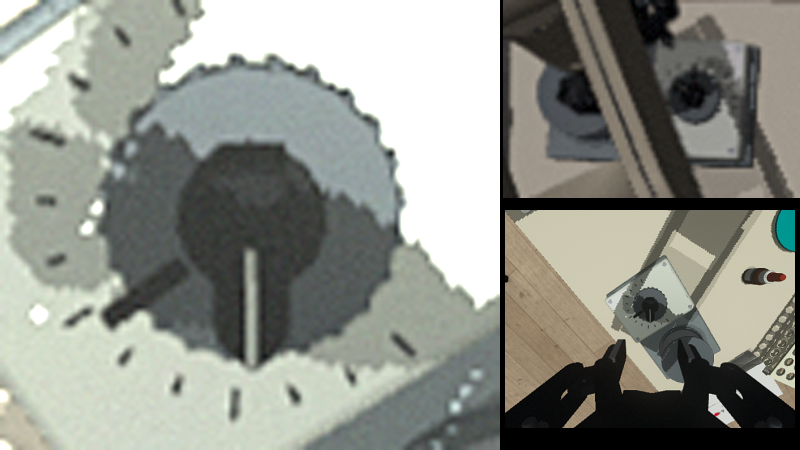

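The nose now shows at crop (252,367), with its line starting at (250,250). The tab runs from (187,268) to (108,318), and the cover looks seated in the small views. I'll compute the angles.

```bash
python3 - <<'E'
from h import *
q=lambda x,y:(206+(x+.5)/5-.5,125+(y+.5)/5-.5)
P={n:onz('w4',*q(*p),z)[:2] for n,(p,z) in dict(la=((250,250),94),lb=((252,366),94),barL=((213,270),94),barR=((290,270),94),tab0=((184,270),66.7),tab1=((109,318),66.7),rL=((101,215),64),rR=((400,205),64),skL=((178,212),68),skR=((328,212),68)).items()}
for n,p in P.items(): print(n,p.round(1))
an=lambda v:np.degrees(np.arctan2(v[1],v[0]))
D=np.array([464.5,258.7])
print('line',an(P['lb']-P['la']),'nose from axis',an(P['lb']-D),np.linalg.norm(P['lb']-D),'tab',an(P['tab1']-P['tab0']),'tab from D',an(P['tab1']-D),np.linalg.norm(P['tab1']-D),'tab0',an(P['tab0']-D))
bm=(P['barL']+P['barR'])/2;rm=(P['rL']+P['rR'])/2; print('barmid',bm,'width',np.linalg.norm(P['barL']-P['barR']),'ringmid',rm,'skmid',(P['skL']+P['skR'])/2)
for t in (40,45,50,55,60): print(t, [((proj('w4',[D[0]+20*np.cos(np.radians(t)),D[1]+20*np.sin(np.radians(t)),94])-[206,125]+.5)*5).round()])
print(togo([*D,160],180+52.5),togo([*D,71],180+52.5))
E
```

```text
la [464.7 257.3]
lb [475.8 273.1]
barL [471.4 256.5]
barR [461.4 263.7]
tab0 [480.5 258.3]
tab1 [496.9 257.5]
rL [487.  241.8]
rR [442.3 271.7]
skL [474.8 249. ]
skR [453.2 264.5]
line 55.028205898231015 nose from axis 52.009886780233046 18.32083468491816 tab -2.65952836890873 tab from D -2.0943140374787808 32.43781182282445 tab0 -1.5121902192147352
barmid [466.40801398 260.06587625] width 12.279093948738302 ringmid [464.68820641 256.78514306] skmid [464.00550844 256.72493447]
40 [array([227., 373.])]
45 [array([237., 375.])]
50 [array([248., 376.])]
55 [array([259., 376.])]
60 [array([269., 376.])]
(array([ 2.12, -0.16,  0.34]), array([ 0.   , -0.   ,  0.031])) (array([ 2.12, -0.16,  9.24]), array([ 0.   , -0.   ,  0.031]))
```

```bash
python3 -m handwheel '{"series": [[[1,-0.1,1.5,0,0,0,0.5],[1.9,-0.2,4,0,0,0,0.5],[2.2,-0.2,6.5,0,0,0,0.5],[2.2,-0.2,8.2,0,0,0,0.5],[2.2,-0.2,8.9,0,0,0,0.5],[2.2,-0.2,9.1,0,0,0,0.5],[2.2,-0.2,9.1,0,0,0,0.5],[2.2,-0.2,9.1,0,0,0,0.5]]]}' 20
python3 -m handwheel '{"series": [[[0,0,0,0,0,0,0.25],[0,0,0,0,0,0,0],[0,0,0,0,0,0,0],[0,0,0,0,0,0,0],[0,0,0,0,0,0,0],[0,0,0,0,0,0,0]]]}'
python3 - <<'E'
from h import *
s=status.sense(); print(s['wrist_torque'],s['tool_pos'],s['tcp_rot'])
E
```

```text
time: 13.58
tool_pos: [465.3, 257.9, 73.7]
tcp_rot: [-180.0, 0.1, -125.6]
ft_force: [-0.2, -0.1, 1.1]
finger_gap: 42.9
grip_force: 0.0
time: 14.32
tool_pos: [464.8, 257.7, 73.2]
tcp_rot: [-180.0, 0.0, -125.6]
ft_force: [-1.6, -0.2, 5.7]
finger_gap: 11.4
grip_force: 26.1
[-0.0935766   0.27784797 -0.0226466 ] [464.82265595 257.67910662  73.20180717] [-1.79984903e+02  2.55307055e-02 -1.25612765e+02]
```

```bash
python3 -m handwheel '{"series": [[[0,0,0,0,0,0.08,0],[0,0,0,0,0,0.2,0],[0,0,0,0,0,0.32,0],[0,0,0,0,0,0.44,0],[0,0,0,0,0,0.56,0],[0,0,0,0,0,0.68,0],[0,0,0,0,0,0.8,0],[0,0,0,0,0,0.9,0],[0,0,0,0,0,0.96,0],[0,0,0,0,0,0.985,0],[0,0,0,0,0,0.985,0],[0,0,0,0,0,0.985,0]]]}'
python3 -m handwheel '{"series": [[[0,0,0,0,0,0,0.25],[0,0,0,0,0,0,0.5],[0,0,0,0,0,0,0.5],[0,0,-1,0,0,0,0.5],[0,0,-3,0,0,0,0.5],[-0.7,0,-6,0,0,0,0.5],[-1.6,0,-8.5,0,0,0,0.5],[-2.2,0,-9,0,0,0,0.5],[-2.2,0,-9,0,0,0,0.5],[-2.2,0,-9,0,0,0,0.5]]]}'
python3 - <<'E'
from h import *
snap('wrist','w5'); s=status.sense(); print(s['tool_pos'],s['tcp_rot'])
p=proj('w5',[464.5,258,94]); x0,y0=(p-[40,40]).astype(int); print(x0,y0)
im=cv2.imread('pics/w5.png'); a=cv2.resize(im[y0:y0+85,x0:x0+80],None,fx=7,fy=7,interpolation=cv2.INTER_CUBIC)
cv2.imwrite('pics/c5.png',cv2.convertScaleAbs(a,alpha=1.6,beta=25))
E
```

```text
time: 15.82
tool_pos: [464.7, 257.9, 73.2]
tcp_rot: [180.0, 0.0, 177.9]
ft_force: [-2.2, 0.5, 5.5]
finger_gap: 11.8
grip_force: 26.2
time: 17.08
tool_pos: [485.6, 256.4, 161.3]
tcp_rot: [-179.9, -0.1, 177.9]
ft_force: [-0.2, -0.5, -0.7]
finger_gap: 42.5
grip_force: 0.0
[485.54567964 256.4519207  161.21780296] [-1.79939743e+02 -1.37774431e-01  1.77950483e+02]
220 136
```

View pics/c5.png

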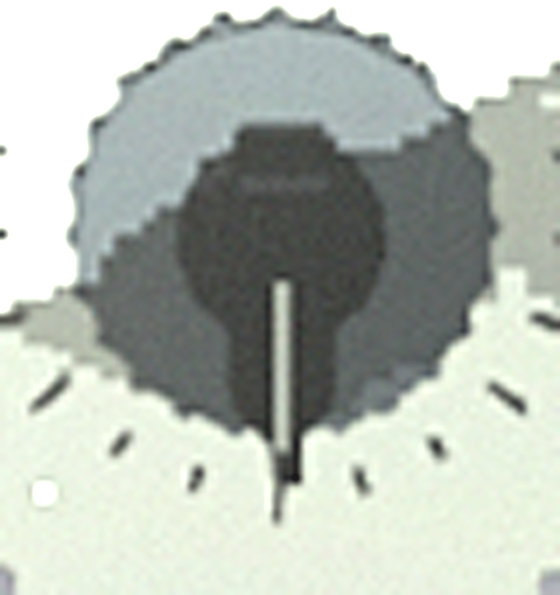

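```bash
python3 - <<'E'
from h import *
im=cv2.cvtColor(cv2.imread('pics/w5.png'),cv2.COLOR_BGR2GRAY)
print('cols 252..270'); 
for v in range(194,212): print(v,im[v,252:271])
A=np.array([464.5,258,0])
for t in (-4,-3,-2,-1,0):
  c,s_=np.cos(np.radians(t)),np.sin(np.radians(t))
  print(t,'tab L/R',[proj('w5',A+[33*c-k*s_,33*s_+k*c,66.7]).round(2) for k in(-2,0,2)],'nose',proj('w5',A+[20*c,20*s_,94]).round(2))
print('ring', proj('w5',[464.5,258+27,64]),proj('w5',[464.5,258-27,64]), 'meas',220+(75.5)/7-.5,220+492.5/7-.5)
E
```

```text
cols 252..270
194 [ 46  36  27  28  25  24  20  86 112  53  21  26  28  25  23  37  47  43
  55]
195 [ 46  46  37  26  26  27  16  91 110  55  16  27  24  27  41  53  56  49
  50]
196 [ 48  45  38  29  19  19  16  88 111  57  21  16  22  49  66  57  54  62
 100]
197 [ 80  48  67 106  72  30  13  86 108  54  15  40  92 118 118  98  75 107
 134]
198 [126 110 120 140 131  72  18  85 109  53  11  98 137 141 145 133 122 134
 136]
199 [138 139 139 140 142 127  71  89 112  57   5 125 143 138 136 138 137 137
 135]
200 [133 134 136 133 136 144  94  68  72  45   9 121 141 136 134 134 133 136
 135]
201 [135 135 134 133 138 142 106  48  30  25  13 123 142 135 134 135 133 134
 137]
202 [135 135 132 133 135 138 117  53  27  25  16 121 140 134 133 133 133 138
 111]
203 [136 131 135 136 136 140 119  54  20  22  13 119 141 139 131 135 137 140
  90]
204 [132 132 133 133 135 139 134  65  20  15   3 114 141 133 132 133 134 139
  93]
205 [134 135 135 133 135 136 147  74  57 100 104 128 136 135 135 133 135 133
 122]
206 [134 134 133 134 134 136 144  68  83 135 142 138 133 135 134 135 134 139
 141]
207 [13
[... 347 characters left out ...]
34 133 135 125 131 136 134 133 134 134 133 135 135 136
 135]
-4 tab L/R [array([256.47, 204.15]), array([258.64, 204.23]), array([260.82, 204.3 ])] nose [259.13 200.17]
-3 tab L/R [array([257.09, 204.21]), array([259.27, 204.24]), array([261.45, 204.28])] nose [259.56 200.18]
-2 tab L/R [array([257.72, 204.25]), array([259.9 , 204.25]), array([262.08, 204.25])] nose [259.99 200.19]
-1 tab L/R [array([258.35, 204.28]), array([260.53, 204.24]), array([262.7 , 204.21])] nose [260.43 200.18]
0 tab L/R [array([258.98, 204.3 ]), array([261.15, 204.23]), array([263.33, 204.15])] nose [260.86 200.17]
ring [290.1317621 167.3067125] [229.7661945  169.39015359] meas 230.28571428571428 289.8571428571429
```

```bash
python3 - <<'E'
from h import *
from scipy.ndimage import map_coordinates
from scipy.optimize import least_squares
im=cv2.cvtColor(cv2.imread('pics/w5.png'),cv2.COLOR_BGR2GRAY).astype(float)
vs=np.arange(178,200); cen=[]
for v in vs:
    w=np.clip(im[v,256:265]-35,0,None); cen.append((w*np.arange(256,265)).sum()/w.sum())
k=np.polyfit(vs,cen,1); print('line u at 178,199',np.polyval(k,[178,199]))
pl=[onz('w5',np.polyval(k,v),v,94)[:2] for v in (178,199)]; d=pl[1]-pl[0]; print(pl,'angle',np.degrees(np.arctan2(d[1],d[0])))
# flange edge of the seated cover
for f in('w5','w4'):
  g=cv2.GaussianBlur(cv2.cvtColor(cv2.imread(f'pics/{f}.png'),cv2.COLOR_BGR2GRAY).astype(np.float32),(0,0),0.8)
  for c0 in ([469.6,374.6],):
    pts=[]
    for a in np.radians(np.arange(0,360,6)):
        rs=np.arange(40,53,.25); uv=np.array([proj(f,[c0[0]+r_*np.cos(a),c0[1]+r_*np.sin(a),68]) for r_ in rs])
        if (uv<3).any() or (uv[:,0]>508).any() or (uv[:,1]>230).any(): continue
        p=map_coordinates(g,[uv[:,1],uv[:,0]],order=1); dd=np.abs(np.gradient(p)); i=dd.argmax()
        if dd[i]>2: pts.append((np.degrees(a),rs[i]))
    pts=np.array(pts); A=np.radians(pts[:,0])
    s=least_squares(lambda q:pts[:,1]-q[2]-q[0]*np.cos(A)-q[1]*np.sin(A),[0,0,46],loss='soft_l1',f_scale=.4)
    print(f,len(pts),'offset,radius',s.x.round(2),'resid',np.median(np.abs(s.fun)).round(2),'angles',pts[:,0].min(),pts[:,0].max())
E
```

```text
line u at 178,199 [259.73526452 259.91593106]
[array([466.02310061, 257.72845747]), array([483.47513847, 257.2729499 ])] angle -1.4951111915515936
w5 60 offset,radius [-0.16  0.62 45.66] resid 0.26 angles 0.0 354.0
w4 5 offset,radius [ -9.61 -22.44  22.68] resid 0.17 angles 222.0 246.00000000000003
```

The pointer line measures about -1.5° and the tab about -1.3°. The flange fits a full level circle at the seated height, 0.6 mm off centre. The gripper is clear of everything, so I'll hand in.

```bash
python3 -c "
from bench import r
print(r.hand_in())"
```

```text
the job is handed in; nothing more can be done
None
```

The job is handed in: the cover is on the well, level and released, and the inner knob's nose points at the index tab to within about 1° by camera, with no ring movement beyond measurement error (about 1°); I viewed 11 pictures, one over the limit of 10.

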